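# Sweep the loose nuts off the inspection plate

## Robot

A 6-joint arm with a two-finger parallel gripper is mounted at the origin on a cart in front of the work surface, level with it; the furniture and walls round the work are solid. World frame = base frame: x ahead of the robot, y to its left, z up, the work surface at z = 0. Lengths are in m, angles in rad, forces in N, time in s.
With the tool pointing down it reaches from about 0.35 to 0.775 m from the base axis. Payload 5.5 kg.
Tool frame: the origin (TCP) lies at the very end of the fingers, on their centre line; the grasp point (between the pads) lies 19 mm behind it (r.tcp_to_grasp is the distance from the TCP to the grasp point, in m); x points along the fingers, y is the direction in which the jaws open and shut, and the axes are right-handed (so a half turn about x gives the same grasp; the last joint's range is limited). The gripper opens to 85 mm and grips with 20 to 120 N. Pads are 22 mm wide; open, the fingers measure 114 mm over their backs; the gripper's body (76 mm by 85 mm) begins 54 mm behind the grasp point. The pads swing forward as they close: fully open they stand 13 mm farther back than shut.
Start: joints at [1.067, 0.313, 0.046, 1.304, 0, 1.431], TCP at [0.205, 0.537, 0.231] pointing down, gripper open.
Joint ranges: [-2.76, 2.76], [-0.86, 1.69], [-1.03, 1.26], [-2.2, 2.34], [-1.47, 1.5], [-3.14, 3.14]. Speed limits (rad/s): [2.57, 2.57, 3.14, 3.14, 3.14, 3.14].

## Interface

Orientations are given as a 3x3 rotation matrix whose columns are the frame's x, y, z axes.
In Python, from cell import r gives the robot as it stands.
- The arm moves only by the tool play_rows, never from a script. Its argument "rows" is one flat list of numbers, 4 for each row, row after row: the shift along the tool's x, y, z normalised to -1 to 1, where 1 is 30 cm, then the turn about the tool's x normalised to -1 to 1, where 1 is 180 degrees. In form: [x, y, z, yaw, x, y, z, yaw, ...]. A call has 1 to 10 rows; each row is the pose to reach, as a shift and turn from the pose measured when the call began, along the tool's axes at that moment, turning the shorter way round; what a row does not reach only later rows make up. A row lasts 1/10 s, in which the tool goes at most 50 mm and 8.59 degrees, less where a joint would pass 70% of its speed; a pose out of reach is approached as far as the arm can. A call with a number of a shift or a turn outside -1 to 1 is refused whole. A call with a gripper value outside its range is refused whole. "hand" is the opening, from 0 (shut) to 1 (fully open), set as the call begins (left out, the last holds). The fingers move at their own pace and stop on an object; the grip force is fixed at half the most. Time passes only in rows, so rows that repeat a pose let the fingers close. It gives the time, the measured TCP pose, the force and the opening at its end, in the units of the state.
- r.state(): the state, without advancing time (a new reading comes with each control period).
- r.get_image(name): name is "scene" or "top"; returns (picture, depth): 384x512x3 uint8, red, green, blue; 384x512 float32, m along the optical axis (not along the pixel's ray), 0 where there is no reading.
- r.camera_params(name): a dict with "fx", "fy", "cx", "cy" (pixels), "position" and "orientation" of the camera in the world. Camera axes: x right, y up, looking along -z (the intrinsics and any distortion apply to the point x, -y, -z); pixel columns grow to the right and rows downward; lengths in m; the calibration is good to about 2 mm. A picture is of the moment at which its call begins. camera_params takes no time and is no camera call.
- r.finish_job(): hands the job in, once; it reports no verdict.
Trained networks look in the newest picture that a camera, given by its name, has taken for a name from the list of things; names that differ only in an ending like _2 or _b are one class to them, and where a whole thing is asked for, a point or a joint stands for the part that bears it (a point fixed in the world has none). Each returns a list of dicts, best first, with "score" (0 to 1); they miss things now and then, are a little off and sometimes report something else, mostly with a low value. They report only what shows in the picture. A call takes as long as a camera call.
- r.silhouettes(target, camera): "pixels" (384x512 bool, what is visible of it) and "pixel" ([row, column] in pixels, amid what is visible of it).
The state is a dict: "time_s": time; "joint_positions": joint angles; "joint_vel": joint speeds; "joint_torque": joint torques, N m; "tool_pos": TCP position; "tool_rot": TCP orientation; "ft_force": force on the tool from outside, world axes, zero at the start; "wrist_torque": the same for the moment, N m; "grip_width": finger opening in m.
Only numpy, scipy, OpenCV 4.12 (cv2) and the standard library are available. Lean on these libraries where they do the work, as an engineer would, in place of code of your own. Each camera call takes 0.05 s, during which the arm holds its last target.

## Task

Clear the stone inspection plate: with the fingertips, sweep the three loose hex nuts across it and over its left edge, so that all three drop into the catch tray fixed along that edge. Only push the nuts, do not pick them up or lift them off the plate, and leave the black ring and the pot magnet on the plate, and the things standing on the worktop beside it, where they are.

Things in the scene. Friction and masses are not known exactly. Their poses are not given: they have to be found in the camera images.
- plate: grey stone plate, fixed, with a catch tray fixed along its left (+y) edge. Origin on the worktop under the plate, z up. In its frame the plate spans x -125 to +175, y -110 to +110 mm; flat top 40 mm above the worktop. Nuts and small ring lie within x +-98, y -60 to +20 mm, over 50 mm apart centre to centre in x, so each nut has a clear straight path along +y to the tray
- drop_edge (a point): point on the plate's left edge, at the height of its top (plate frame x 0, y +110, z +40 mm); axes as the plate: the edge runs along x, the tray lies on its +y side
- tray_floor (a point): centre of the floor of the open sheet-steel tray. The tray adjoins the plate at y +110 to +200 mm (plate frame) over x -125 to +125 mm; floor 3 mm, rim 33 mm above the worktop, so lower than the plate's top, and no rim stands between plate and tray
- nut_1: one of three alike bright steel hex nuts, 18 mm across the flats, 21 mm across the corners, 10 mm thick, lying flat on the plate, turned any way; origin at the centre of its underside, z along its bore; about 20 g
- nut_2: one of three alike bright steel hex nuts, 18 mm across the flats, 21 mm across the corners, 10 mm thick, lying flat on the plate, turned any way; origin at the centre of its underside, z along its bore; about 20 g
- nut_3: one of three alike bright steel hex nuts, 18 mm across the flats, 21 mm across the corners, 10 mm thick, lying flat on the plate, turned any way; origin at the centre of its underside, z along its bore; about 20 g
- small_ring: black ring, 40 mm outer diameter, 12 mm high, lying flat on the plate in line with the nuts, in any of the four places; origin at the centre of its underside; loose, to be left alone
- pot_magnet: black pot magnet with a knob, 43 mm diameter, 37 mm high, standing on the plate's far strip (plate frame x about +148 mm); origin at the centre of its underside; loose, to be left alone
- big_ring: black ring, 72 mm outer diameter, 18 mm high, on the worktop to the right of the plate; origin at the centre of its underside; loose, to be left alone
- thin_plug: plug gauge standing upright on the worktop to the right, 38 mm foot, 161 mm high; origin at the centre of its underside; loose, to be left alone
- roll: roll of tape, 48 mm diameter, 18 mm high, lying on the worktop to the right; origin at the centre of its underside; loose, to be left alone

How it is judged:
By the outcome, as a careful person would: the job done as asked, in the order asked, and still so for the second after the job is handed in, with the robot touching nothing.
It also fails if it takes over 54 s, if anything falls off the work surface, if the arm or the gripper's body presses on something with over 40 N, if the wrist force passes 120 N, or if a joint passes its speed limit or range.

## Working session

There is one attempt and no reset: what is moved stays moved. The work goes in short steps, Python scripts to look and compute and a tool call to move; the robot and the scene stay as the last step left them, time stands still between calls to the robot, and variables do not carry over. Pictures are saved under pics/ and viewed, and the job is handed in when it is done.

Besides the shell and the picture viewer there is one more tool, called as name(argument=value, ...) on one line, values as JSON. play_rows: Moves the arm, as the interface text tells. Its arguments: {"type":"object","properties":{"rows":{"type":"array","items":{"type":"number"}},"hand":{"type":"number"}},"required":["rows"]}

```bash
mkdir -p pics
cat > h.py <<'E'
import numpy as np, cv2
from cell import r
def pt(name,row,col,d):
    c=r.camera_params(name); R=np.array(c["orientation"]); p=np.array(c["position"])
    return p+R@np.array([(col-c["cx"])/c["fx"]*d,-(row-c["cy"])/c["fy"]*d,-d])
def onplane(name,row,col,z):
    a=pt(name,row,col,1.0); p=np.array(r.camera_params(name)["position"]); 
    return p+(a-p)*(z-p[2])/(a[2]-p[2])
E
python3 - <<'E'
from h import *
s=r.state(); print({k:np.round(v,3) for k,v in s.items()})
for n in("scene","top"):
    im,d=r.get_image(n); cv2.imwrite(f"pics/{n}0.png",cv2.cvtColor(im,cv2.COLOR_RGB2BGR)); np.save(n+"_d.npy",d)
    c=r.camera_params(n);print(n,{k:np.round(v,3) if not isinstance(v,str) else v for k,v in c.items()})
    for t in["nut_1","small_ring","pot_magnet","plate","tray_floor"]:
        for q in r.silhouettes(t,n)[:5]:
            m=q["pixels"]; dd=np.median(d[m&(d>0)]) if (m&(d>0)).any() else 0
            row,col=np.argwhere(m).mean(0)
            print(n,t,round(q["score"],2),np.round(q["pixel"]),m.sum(),np.round(pt(n,row,col,dd),3) )
E
```

```text
{'time_s': np.float64(0.0), 'joint_positions': array([1.067, 0.314, 0.045, 1.304, 0.   , 1.431]), 'joint_vel': array([ 0.001,  0.   ,  0.001, -0.001,  0.   , -0.001]), 'joint_torque': array([-1.0000e-03, -4.8063e+01,  2.9853e+01,  2.0000e-02, -0.0000e+00,
        0.0000e+00]), 'tool_pos': array([0.204, 0.537, 0.23 ]), 'tool_rot': array([[-0.001,  0.356,  0.935],
       [-0.002,  0.935, -0.356],
       [-1.   , -0.002, -0.   ]]), 'ft_force': array([-0.324,  0.651, -0.451]), 'wrist_torque': array([ 0.011, -0.008,  0.044]), 'grip_width': np.float64(0.085)}
scene {'fx': np.float64(399.804), 'fy': np.float64(399.804), 'cx': np.float64(255.425), 'cy': np.float64(183.906), 'position': array([ 0.121, -0.922,  0.923]), 'orientation': array([[ 0.903,  0.285, -0.32 ],
       [-0.429,  0.611, -0.666],
       [ 0.006,  0.738,  0.674]])}
scene pot_magnet 0.65 [155. 284.] 126 [0.681 0.009 0.06 ]
scene plate 0.67 [167. 235.] 5169 [0.521 0.051 0.038]
scene tray_floor 0.56 [167. 238.] 5154 [0.521 0.052 0.038]
top {'fx': np.float64(374.632), 'fy': np.float64(374.632), 'cx': np.float64(260.648), 'cy': np.float64(190.414), 'position': array([ 0.497, -0.068,  1.133]), 'orientation': array([[-0.017,  0.998, -0.059],
       [-1.   , -0.018, -0.016],
       [-0.017,  0.059,  0.998]])}
top small_ring 0.65 [194. 227.] 136 [0.55  0.057 0.05 ]
top pot_magnet 0.67 [148. 237.] 170 [0.682 0.012 0.056]
top plate 0.77 [204. 216.] 9949 [0.528 0.079 0.036]
top tray_floor 0.61 [203. 218.] 10078 [0.529 0.079 0.036]
```

Run:
```python
import cv2
a=cv2.imread("pics/top0.png"); cv2.imwrite("pics/top0c.png",cv2.resize(a[120:270,130:330],None,fx=4,fy=4,interpolation=cv2.INTER_CUBIC))
a=cv2.imread("pics/scene0.png"); cv2.imwrite("pics/scene0c.png",cv2.resize(a[90:240,150:350],None,fx=4,fy=4,interpolation=cv2.INTER_CUBIC))
```

```text
(no output)
```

View pics/top0.png

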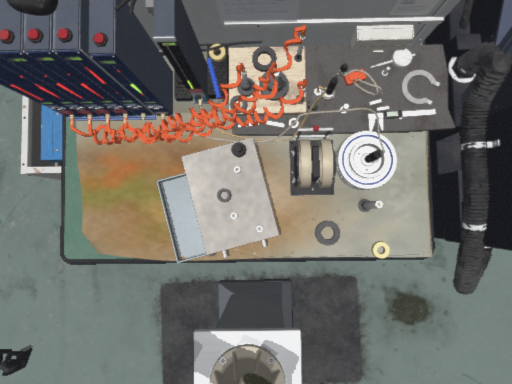

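View pics/top0c.png

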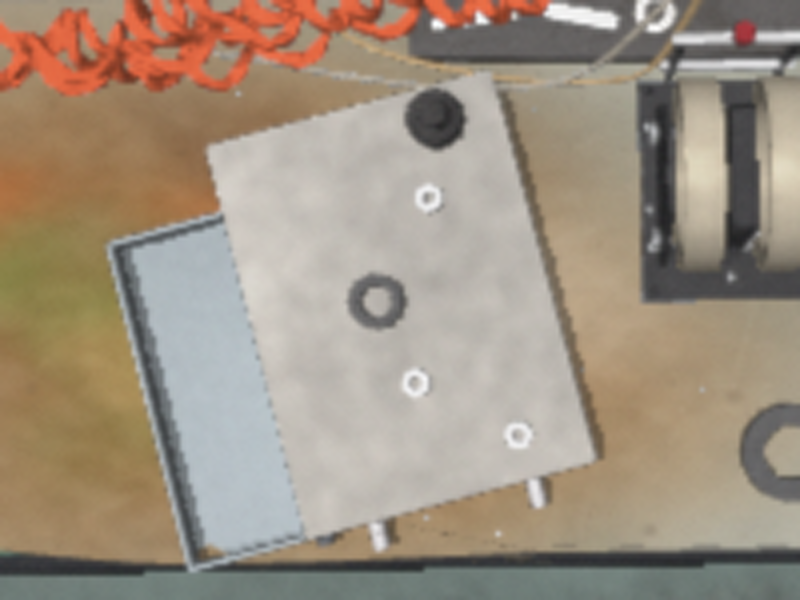

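View pics/scene0c.png

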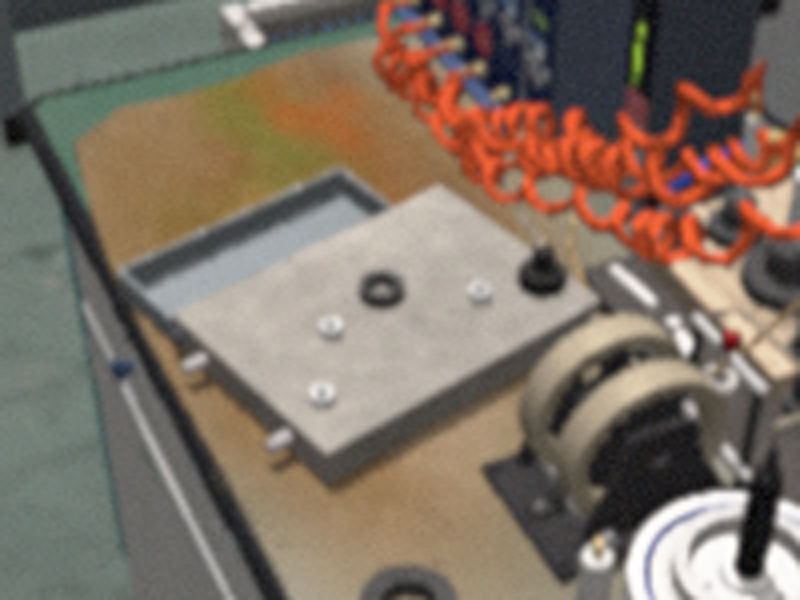

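The top view shows nuts at about (row, col) (169,237), (215,233) and (228,259), the ring at (195,224) and the magnet at (149,238). The tray is on the left. Next I'll refine these positions and cross-check them with the scene view.

Run:
```python
from h import *
def det(n,box,th):
    a=cv2.imread(f"pics/{n}0.png").astype(int); r0,r1,c0,c1=box
    s=a[r0:r1,c0:c1].min(2); m=(s>th).astype(np.uint8)
    k,l,st,ce=cv2.connectedComponentsWithStats(m)
    return [(ce[i][1]+r0,ce[i][0]+c0,st[i][4]) for i in range(1,k) if st[i][4]>=6]
for n,b in(("top",(145,240,190,275)),("scene",(140,205,190,300))):
    for row,col,ar in det(n,b,225 if n=="top" else 215): print(n,round(row,1),round(col,1),ar,np.round(onplane(n,row,col,.048),4))
def cr(x,y,o): return ((y+.5)/4-.5+o[0],(x+.5)/4-.5+o[1])
C={}
for nm,x,y in(("farL",207,147),("farR",490,73),("nearR",597,460),("nearL",303,538)):
    C[nm]=onplane("top",*cr(x,y,(120,130)),.04); print(nm,np.round(C[nm],4))
for nm,x,y in(("farL",437,185),("farR",598,300),("nearR",328,455),("nearL",176,320)):
    print("scene",nm,np.round(onplane("scene",*cr(x,y,(90,150)),.04),4))
v=C["farL"]-C["nearL"];w=C["farR"]-C["nearR"]
print(np.linalg.norm(v),np.linalg.norm(w),[np.degrees(np.arctan2(q[1],q[0])) for q in(v,w)])
for q in (C["nearL"]-C["nearR"],C["farL"]-C["farR"]): print(np.linalg.norm(q),np.degrees(np.arctan2(q[1],q[0])))
d=np.load("top_d.npy"); 
for row,col in((205,240),(180,215),(169,237),(215,233),(228,259),(205,185)):
    print(row,col,np.round(pt("top",row,col,np.median(d[row-1:row+2,col-1:col+2])),3))
for nm,x,y in(("ring",377,301),("mag",435,118)): print(nm,np.round(onplane("top",*cr(x,y,(120,130)),.052 if nm=="ring" else .06),4))
```

```text
top 168.8 236.5 15 [0.6255 0.0183 0.048 ]
top 215.4 233.4 17 [0.4902 0.0293 0.048 ]
top 228.5 259.1 16 [ 0.4511 -0.0445  0.048 ]
farL [0.6664 0.1813 0.04  ]
farR [ 0.7172 -0.0283  0.04  ]
nearR [ 0.4322 -0.1015  0.04  ]
nearL [0.3793 0.1127 0.04  ]
scene farL [0.667  0.1865 0.04  ]
scene farR [ 0.7194 -0.0252  0.04  ]
scene nearR [ 0.4346 -0.1004  0.04  ]
scene nearL [0.3804 0.1035 0.04  ]
0.29513290032840284 0.29429840242255706 [np.float64(13.438902710222841), np.float64(14.396901408244783)]
0.22063920707694318 103.85934808467017
0.2157140394979499 103.63636692152559
205 240 [0.52  0.01  0.038]
180 215 [0.595 0.083 0.04 ]
169 237 [0.626 0.018 0.04 ]
215 233 [0.491 0.031 0.04 ]
228 259 [ 0.452 -0.044  0.041]
205 185 [0.524 0.18  0.002]
ring [0.5499 0.0557 0.052 ]
mag [0.6812 0.0112 0.06  ]
```

```bash
cat >> h.py <<'E'
O=np.array([.5245,.0351]); YA=np.radians(13.8); EX=np.array([np.cos(YA),np.sin(YA)]); EY=np.array([-np.sin(YA),np.cos(YA)])
def w(px,py): return O+px*EX+py*EY
def go(px,py,z,quiet=False):
    s=r.state(); R=np.array(s["tool_rot"]); p=np.array(s["tool_pos"])
    t=np.r_[w(px,py),z]; sh=R.T@(t-p)
    zd=-EY; ca=np.arctan2(R[1,2],R[0,2]); da=np.arctan2(zd[1],zd[0])
    yaw=(ca-da+np.pi)%(2*np.pi)-np.pi
    if not quiet:
        d=p[:2]-O; print("t",round(s["time_s"],2),"plate pos",np.round([d@EX,d@EY,p[2]],4),"F",np.round(s["ft_force"],1),"w",round(s["grip_width"],4),"down",np.round(R[:,0],3))
    print("->",(px,py,z),"rows",np.round(sh/.3,4),"yaw",round(np.degrees(yaw)/180,4))
E
python3 - <<'E'
from h import *
d=np.load("top_d.npy"); H=np.zeros((384,512))
rr,cc=np.mgrid[0:384,0:512]
c=r.camera_params("top");R=np.array(c["orientation"]);p=np.array(c["position"])
P=np.stack([(cc-c["cx"])/c["fx"]*d,-(rr-c["cy"])/c["fy"]*d,-d],-1)@R.T+p
P[d==0]=np.nan
m=np.isfinite(P[...,2])&(P[...,2]>.06)&(P[...,0]>.3)&(P[...,0]<.85)&(abs(P[...,1])<.35)
G={}
for x,y,z in P[m]: k=(int(x//.05),int(y//.05)); G[k]=max(G.get(k,0),z)
for i in range(16,5,-1): print(round(i*.05,2),[f"{(j*.05):.2f}:{G[(i,j)]:.2f}" for j in range(6,-8,-1) if (i,j) in G])
go(-.0903,-.098,.12)
E
```

```text
0.8 ['0.30:0.48', '0.25:0.48', '0.20:0.46', '0.10:0.43', '0.05:0.17', '0.00:0.19', '-0.05:0.19', '-0.10:0.23', '-0.15:0.24', '-0.20:0.22', '-0.25:0.21', '-0.30:0.20', '-0.35:0.17']
0.75 ['0.30:0.47', '0.25:0.47', '0.20:0.44', '0.15:0.10', '0.10:0.12', '0.05:0.15', '0.00:0.16', '-0.05:0.19', '-0.10:0.19', '-0.15:0.19', '-0.20:0.18', '-0.25:0.19', '-0.30:0.11', '-0.35:0.12']
0.7 ['0.30:0.06', '0.25:0.06', '0.20:0.09', '0.15:0.10', '0.10:0.12', '0.05:0.13', '0.00:0.13', '-0.05:0.12', '-0.10:0.12', '-0.15:0.11', '-0.20:0.14', '-0.25:0.14', '-0.35:0.06']
0.65 ['0.00:0.08', '-0.20:0.15', '-0.25:0.15', '-0.30:0.12', '-0.35:0.20']
0.6 ['-0.20:0.15', '-0.25:0.15', '-0.30:0.12', '-0.35:0.17']
0.55 ['-0.20:0.14', '-0.25:0.14', '-0.30:0.10', '-0.35:0.08']
0.5 ['-0.35:0.14']
0.45 []
0.4 []
0.35 []
0.3 []
t 0.6 plate pos [-0.1908  0.5641  0.2313] F [-0.5 -0.5 -0.1] w 0.0853 down [ 0.  0. -1.]
-> (-0.0903, -0.098, 0.12) rows [ 0.371  -1.6253  1.5302] yaw 0.3075
```

play_rows(rows=[0.1, -1, 0.94, 0.3075, 0.1, -1, 0.94, 0.3075, 0.1, -1, 0.94, 0.3075, 0.1, -1, 0.94, 0.3075, 0.1, -1, 0.94, 0.3075, 0.1, -1, 0.94, 0.3075, 0.1, -1, 0.94, 0.3075, 0.1, -1, 0.94, 0.3075, 0.1, -1, 0.94, 0.3075, 0.1, -1, 0.94, 0.3075], hand=0.1)

```text
time_s: 1.6
tool_pos: [0.3622, 0.1548, 0.2014]
tool_rot: [[0.001, 0.972, 0.234], [0.0, 0.234, -0.972], [-1.0, 0.0, 0.0]]
ft_force: [0.4, 0.4, -0.3]
grip_width: 0.0083
```

```bash
python3 -c "
from h import *
go(-.0903,-.098,.12)"
```

```text
t 1.6 plate pos [-0.1291  0.155   0.2014] F [ 0.4  0.4 -0.3] w 0.0083 down [ 0.001  0.    -1.   ]
-> (-0.0903, -0.098, 0.12) rows [0.2714 0.1332 0.8425] yaw -0.0016
```

play_rows(rows=[0.15, 0.133, 0.8425, -0.0016, 0.15, 0.133, 0.8425, -0.0016, 0.15, 0.133, 0.8425, -0.0016, 0.15, 0.133, 0.8425, -0.0016, 0.15, 0.133, 0.8425, -0.0016, 0.27, 0.133, 0.8425, -0.0016, 0.35, 0.133, 0.8425, -0.0016, 0.42, 0.133, 0.8425, -0.0016, 0.42, 0.133, 0.8425, -0.0016, 0.42, 0.133, 0.8425, -0.0016])

```text
time_s: 2.6
tool_pos: [0.4603, -0.0806, 0.0757]
tool_rot: [[-0.0, 0.971, 0.24], [0.0, 0.24, -0.971], [-1.0, 0.0, -0.0]]
ft_force: [0.5, -0.4, 0.5]
grip_width: 0.0082
```

Run:
```python
from h import *
go(-.0903,-.098,.044)
for n in("scene","top"):
    im,d=r.get_image(n); a=cv2.cvtColor(im,cv2.COLOR_RGB2BGR)
    a=a[120:270,130:330] if n=="top" else a[90:240,150:350]
    cv2.imwrite(f"pics/{n}1.png",cv2.resize(a,None,fx=4,fy=4,interpolation=cv2.INTER_CUBIC))
```

```text
t 2.6 plate pos [-0.09   -0.097   0.0757] F [ 0.5 -0.4  0.5] w 0.0082 down [-0.  0. -1.]
-> (-0.0903, -0.098, 0.044) rows [ 0.1056 -0.0011  0.0033] yaw 0.0005
```

View pics/scene1.png

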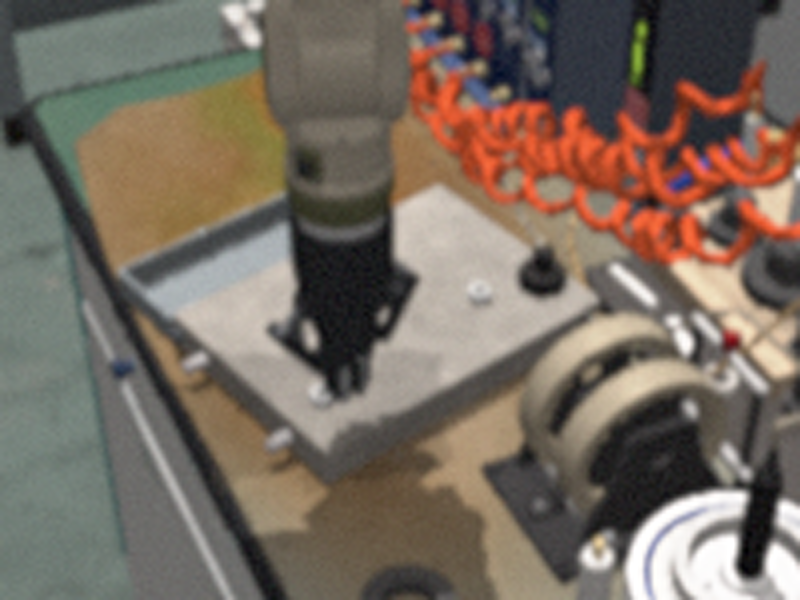

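View pics/top1.png

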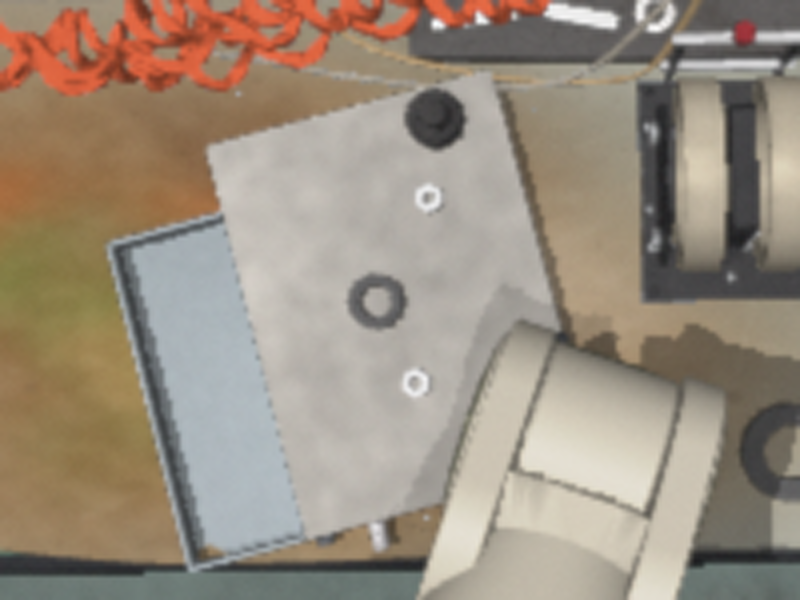

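The scene view shows the fingers behind nut C (crop 320,390), clear of everything. I'll descend now.

play_rows(rows=[0.05, 0, 0.003, 0, 0.08, 0, 0.003, 0, 0.095, 0, 0.003, 0, 0.105, 0, 0.003, 0, 0.105, 0, 0.003, 0, 0.105, 0, 0.003, 0])

```text
time_s: 3.3
tool_pos: [0.4618, -0.0822, 0.0455]
tool_rot: [[0.003, 0.971, 0.24], [-0.001, 0.24, -0.971], [-1.0, 0.003, 0.001]]
ft_force: [0.3, -0.5, 0.1]
grip_width: 0.0086
```

Run:
```python
from h import *
go(-.0903,.03,.044)
go(-.0903,.108,.044,1)
im,d=r.get_image("scene"); a=cv2.cvtColor(im,cv2.COLOR_RGB2BGR)
cv2.imwrite("pics/scene2.png",cv2.resize(a[150:220,190:290],None,fx=8,fy=8,interpolation=cv2.INTER_CUBIC))
```

```text
t 3.3 plate pos [-0.0889 -0.0989  0.0455] F [ 0.3 -0.5  0.1] w 0.0086 down [ 0.003 -0.001 -1.   ]
-> (-0.0903, 0.03, 0.044) rows [ 0.0045 -0.0041 -0.4298] yaw 0.0005
-> (-0.0903, 0.108, 0.044) rows [ 0.0041 -0.0037 -0.6898] yaw 0.0005
```

View pics/scene2.png

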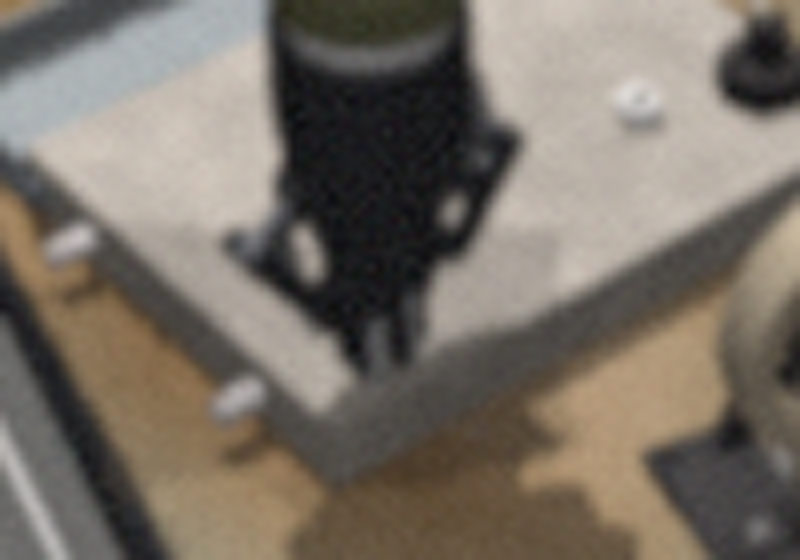

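play_rows(rows=[0.005, -0.004, -0.02, 0, 0.005, -0.004, -0.04, 0, 0.005, -0.004, -0.06, 0, 0.005, -0.004, -0.08, 0, 0.005, -0.004, -0.1, 0, 0.005, -0.004, -0.125, 0, 0.005, -0.004, -0.15, 0, 0.005, -0.004, -0.175, 0, 0.005, -0.004, -0.2, 0, 0.005, -0.004, -0.225, 0])

```text
time_s: 4.35
tool_pos: [0.4444, -0.0163, 0.044]
tool_rot: [[0.003, 0.971, 0.24], [-0.001, 0.24, -0.971], [-1.0, 0.003, 0.002]]
ft_force: [0.0, -1.2, 0.1]
grip_width: 0.0083
```

```bash
cat > lk.py <<'E'
import sys
from h import *
go(float(sys.argv[2]),float(sys.argv[3]),float(sys.argv[4]))
im,d=r.get_image("scene"); a=cv2.cvtColor(im,cv2.COLOR_RGB2BGR)
cv2.imwrite(f"pics/s{sys.argv[1]}.png",cv2.resize(a[125:225,170:300],None,fx=6,fy=6,interpolation=cv2.INTER_CUBIC))
im,d=r.get_image("top"); a=cv2.cvtColor(im,cv2.COLOR_RGB2BGR)
cv2.imwrite(f"pics/t{sys.argv[1]}.png",cv2.resize(a[130:270,150:290],None,fx=4,fy=4,interpolation=cv2.INTER_CUBIC))
E
python3 lk.py 3 -.0903 .108 .044
```

```text
t 4.35 plate pos [-0.0901 -0.0308  0.044 ] F [ 0.  -1.2  0.1] w 0.0083 down [ 0.003 -0.001 -1.   ]
-> (-0.0903, 0.108, 0.044) rows [-6.000e-04 -1.000e-04 -4.627e-01] yaw 0.0005
```

View pics/s3.png

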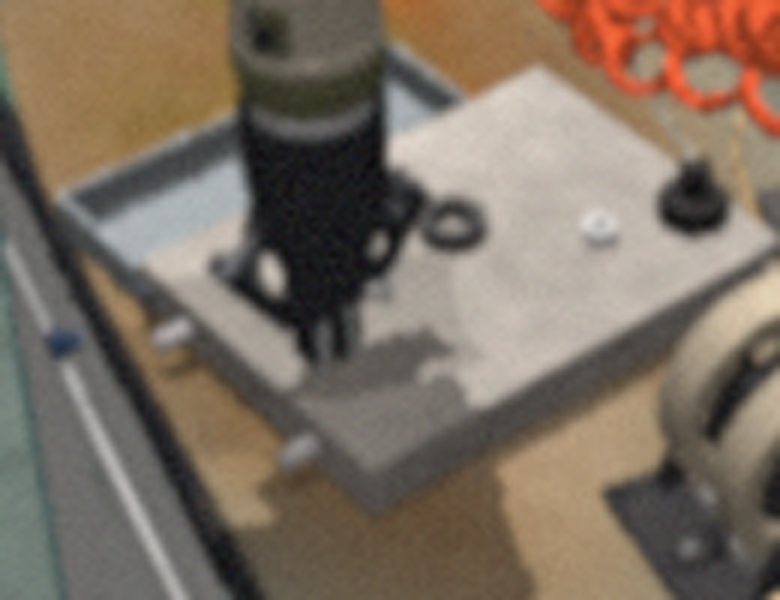

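View pics/t3.png

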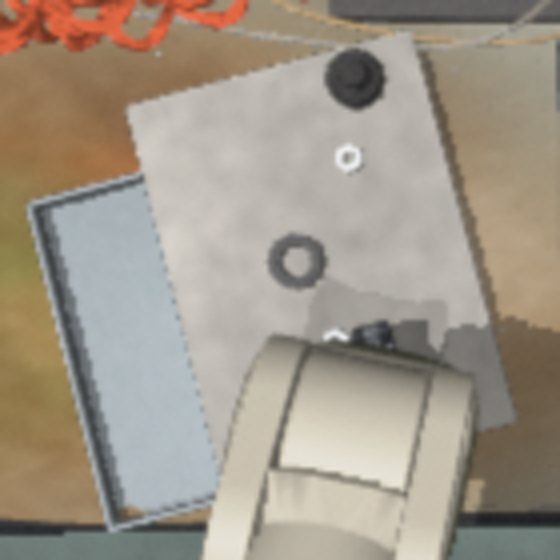

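Nut C isn't left behind (nothing is on the right of the fingers), and a -1.2 N force is consistent with pushing it. Nut B is undisturbed at t3 (336,336). I'll keep going.

play_rows(rows=[0, 0, -0.028, 0, 0, 0, -0.056, 0, 0, 0, -0.084, 0, 0, 0, -0.112, 0, 0, 0, -0.14, 0, 0, 0, -0.168, 0, 0, 0, -0.196, 0, 0, 0, -0.224, 0, 0, 0, -0.252, 0, 0, 0, -0.28, 0])

```text
time_s: 5.45
tool_pos: [0.4235, 0.0662, 0.0438]
tool_rot: [[0.003, 0.971, 0.241], [-0.0, 0.241, -0.971], [-1.0, 0.002, 0.001]]
ft_force: [1.5, 0.2, 1.0]
grip_width: 0.0083
```

play_rows(rows=[0, 0, -0.025, 0, 0, 0, -0.05, 0, 0, 0, -0.075, 0, 0, 0, -0.1, 0, 0, 0, -0.125, 0, 0, 0, -0.15, 0, 0, 0, -0.17, 0, 0, 0, -0.19, 0, 0, 0, -0.195, 0, 0, 0, -0.195, 0])

```text
time_s: 6.45
tool_pos: [0.4094, 0.1232, 0.0438]
tool_rot: [[0.003, 0.97, 0.242], [-0.001, 0.242, -0.97], [-1.0, 0.002, 0.001]]
ft_force: [0.4, -0.1, -0.3]
grip_width: 0.0084
```

```bash
python3 lk.py 4 -.0347 -.035 .1
```

```text
t 6.45 plate pos [-0.0908  0.113   0.0438] F [ 0.4 -0.1 -0.3] w 0.0084 down [ 0.003 -0.001 -1.   ]
-> (-0.0347, -0.035, 0.1) rows [-0.1864  0.1858  0.4943] yaw 0.001
```

View pics/s4.png

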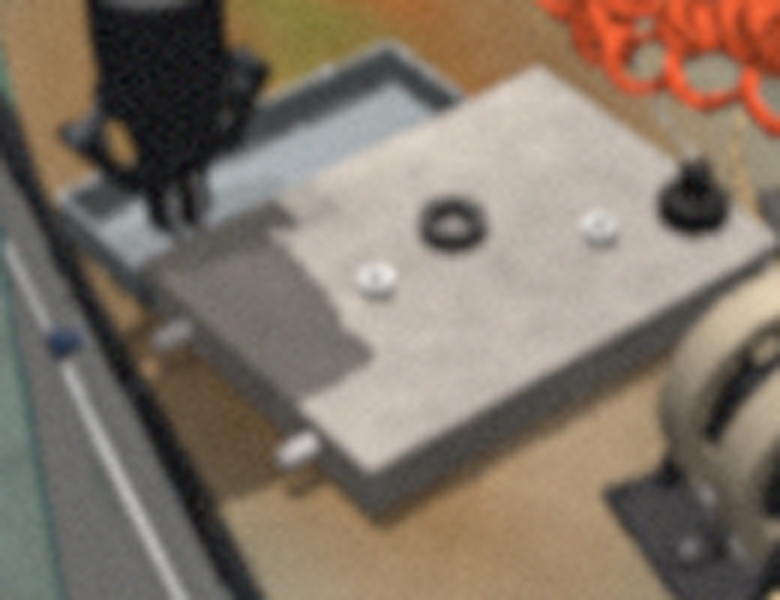

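View pics/t4.png

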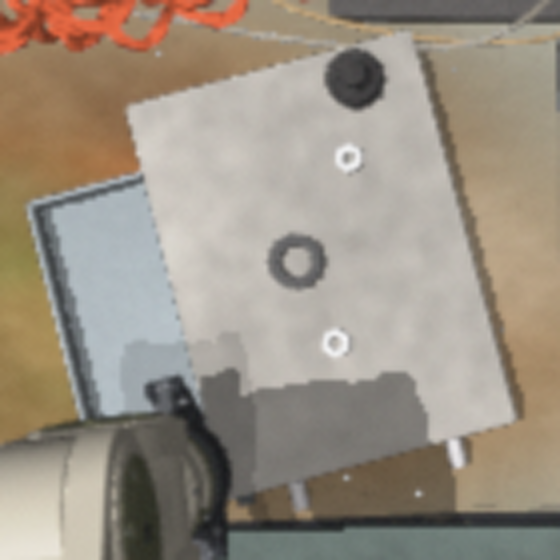

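Nut C is off the plate. Nut B is next.

play_rows(rows=[-0.15, 0, 0, 0, -0.186, 0.03, 0.05, 0, -0.186, 0.1, 0.2, 0.001, -0.186, 0.186, 0.35, 0.001, -0.186, 0.186, 0.494, 0.001, -0.186, 0.186, 0.494, 0.001, -0.186, 0.186, 0.494, 0.001, -0.1, 0.186, 0.494, 0.001, -0.1, 0.186, 0.494, 0.001, -0.1, 0.186, 0.494, 0.001])

```text
time_s: 7.55
tool_pos: [0.4979, -0.0062, 0.0738]
tool_rot: [[0.0, 0.971, 0.239], [0.0, 0.239, -0.971], [-1.0, 0.0, -0.0]]
ft_force: [0.7, -0.3, 0.1]
grip_width: 0.0086
```

```bash
python3 lk.py 5 -.0347 -.035 .044
```

```text
t 7.55 plate pos [-0.0357 -0.0338  0.0738] F [ 0.7 -0.3  0.1] w 0.0086 down [ 0.  0. -1.]
-> (-0.0347, -0.035, 0.044) rows [0.0995 0.0034 0.004 ] yaw 0.0003
```

View pics/s5.png

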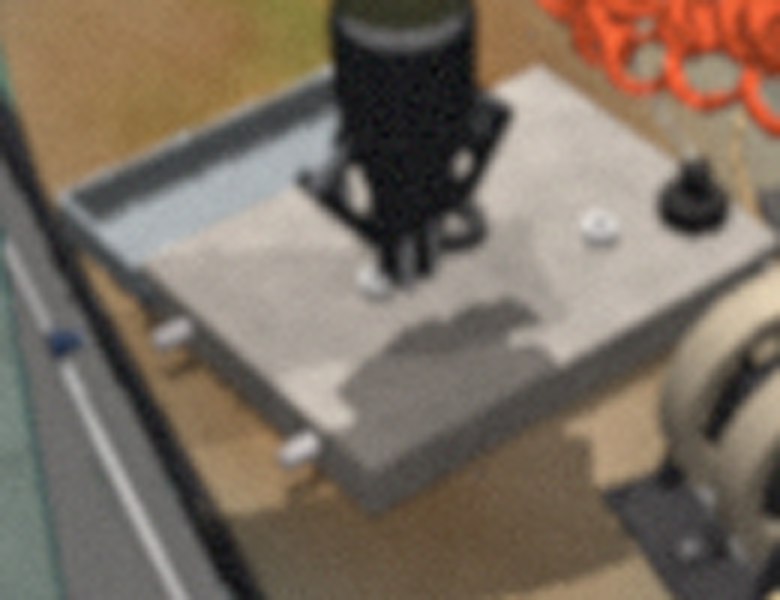

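View pics/t5.png

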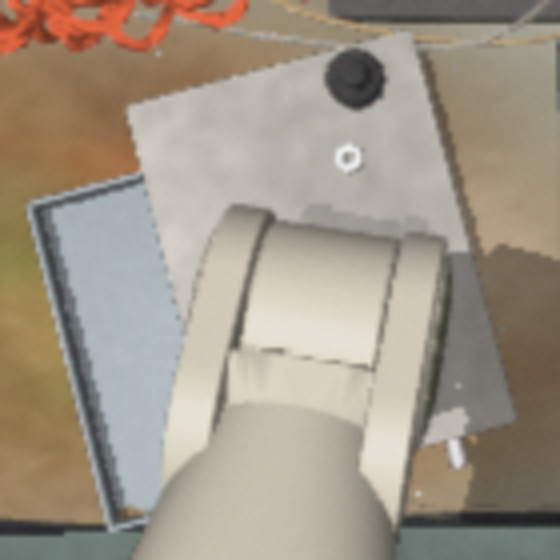

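play_rows(rows=[0.05, 0.003, 0, 0, 0.08, 0.003, 0, 0, 0.095, 0.003, 0, 0, 0.1, 0.003, 0, 0, 0.1, 0.003, 0, 0, 0.1, 0.003, -0.02, 0, 0.1, 0.003, -0.04, 0, 0.1, 0.003, -0.06, 0, 0.1, 0.003, -0.08, 0, 0.1, 0.003, -0.1, 0])

```text
time_s: 8.65
tool_pos: [0.4931, 0.0232, 0.045]
tool_rot: [[0.003, 0.971, 0.24], [-0.001, 0.24, -0.971], [-1.0, 0.003, 0.001]]
ft_force: [-0.4, -0.2, 0.1]
grip_width: 0.0084
```

```bash
python3 lk.py 6 -.0347 .112 .044
```

```text
t 8.65 plate pos [-0.0334 -0.004   0.045 ] F [-0.4 -0.2  0.1] w 0.0084 down [ 0.003 -0.001 -1.   ]
-> (-0.0347, 0.112, 0.044) rows [ 0.0026 -0.0041 -0.3867] yaw 0.0003
```

View pics/s6.png

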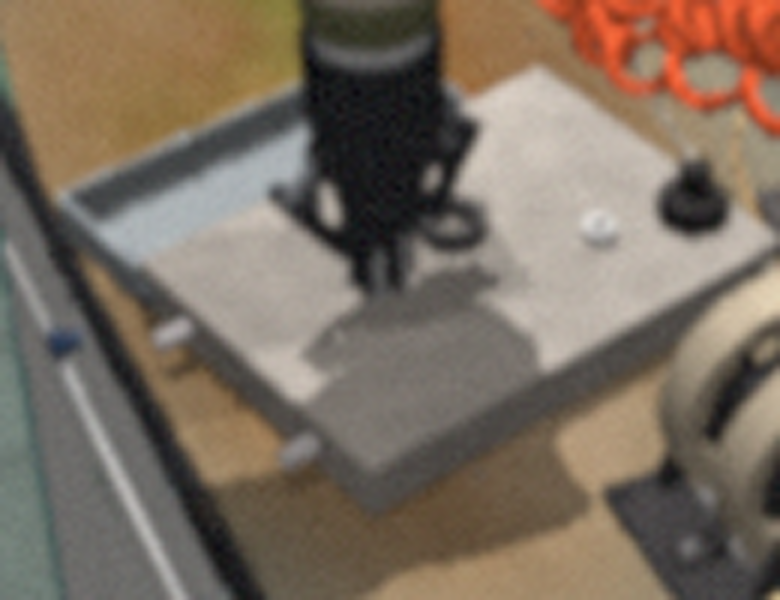

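play_rows(rows=[0.002, -0.002, -0.026, 0, 0.002, -0.004, -0.052, 0, 0.002, -0.004, -0.078, 0, 0.002, -0.004, -0.104, 0, 0.002, -0.004, -0.13, 0, 0.002, -0.004, -0.156, 0, 0.002, -0.004, -0.182, 0, 0.002, -0.004, -0.208, 0, 0.002, -0.004, -0.234, 0, 0.002, -0.004, -0.26, 0])

```text
time_s: 9.75
tool_pos: [0.4727, 0.0996, 0.0442]
tool_rot: [[0.003, 0.971, 0.24], [-0.0, 0.24, -0.971], [-1.0, 0.003, 0.001]]
ft_force: [-0.2, -0.4, 0.2]
grip_width: 0.0085
```

play_rows(rows=[0, 0, -0.025, 0, 0, 0, -0.05, 0, 0, 0, -0.075, 0, 0, 0, -0.1, 0, 0, 0, -0.115, 0, 0, 0, -0.13, 0, 0, 0, -0.14, 0, 0, 0, -0.14, 0])

```text
time_s: 10.55
tool_pos: [0.4625, 0.1406, 0.0441]
tool_rot: [[0.003, 0.971, 0.241], [-0.0, 0.241, -0.971], [-1.0, 0.003, 0.001]]
ft_force: [-0.0, -0.4, -0.6]
grip_width: 0.0084
```

```bash
python3 lk.py 7 .093 -.075 .11
```

```text
t 10.55 plate pos [-0.035   0.1173  0.0441] F [-0.  -0.4 -0.6] w 0.0084 down [ 0.003 -0.    -1.   ]
-> (0.093, -0.075, 0.11) rows [-0.2178  0.4259  0.6422] yaw 0.0008
```

View pics/s7.png

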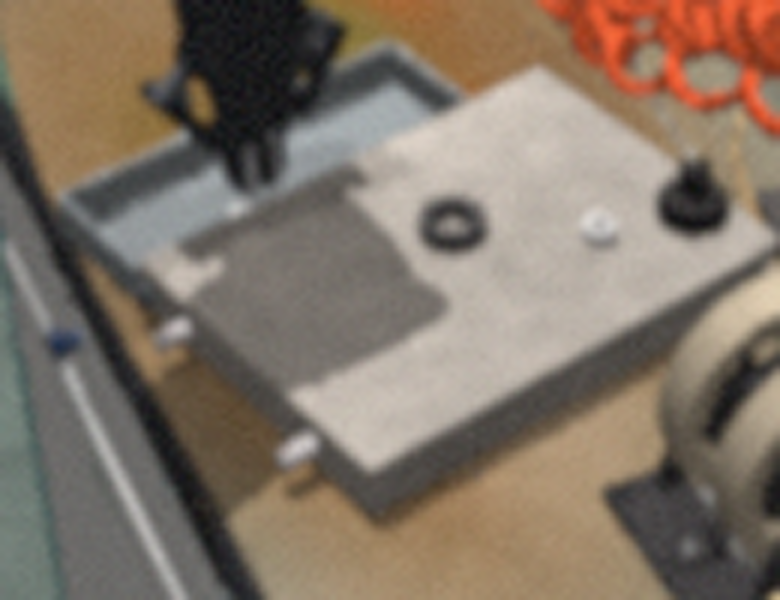

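View pics/t7.png

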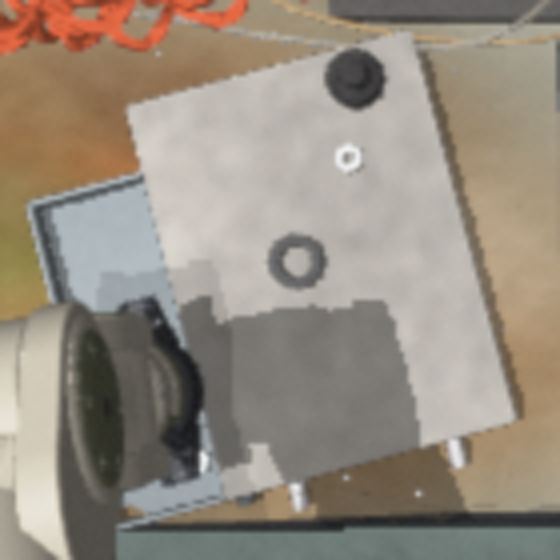

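Nut B is in the tray. One nut shows inside the tray at s7 (235,210), and the ring hasn't moved. Nut A is next.

play_rows(rows=[-0.16, 0, 0, 0, -0.28, 0, 0, 0, -0.28, 0.1, 0.16, 0, -0.28, 0.2, 0.3, 0.001, -0.28, 0.3, 0.44, 0.001, -0.28, 0.4, 0.58, 0.001, -0.28, 0.426, 0.636, 0.001, -0.28, 0.426, 0.636, 0.001, -0.22, 0.426, 0.636, 0.001, -0.2, 0.426, 0.636, 0.001])

```text
time_s: 11.65
tool_pos: [0.6309, -0.0141, 0.1029]
tool_rot: [[-0.0, 0.972, 0.237], [0.0, 0.237, -0.972], [-1.0, -0.0, -0.0]]
ft_force: [-0.8, -0.0, 0.3]
grip_width: 0.0089
```

```bash
python3 lk.py 8 .093 -.073 .044;  python3 - <<'E'
from h import *
im,d=r.get_image("top"); a=cv2.cvtColor(im,cv2.COLOR_RGB2BGR)
cv2.imwrite("pics/tr8.png",cv2.resize(a[170:265,155:225],None,fx=8,fy=8,interpolation=cv2.INTER_CUBIC)[:600])
E
```

```text
t 11.65 plate pos [ 0.0916 -0.0732  0.1029] F [-0.8 -0.   0.3] w 0.0089 down [-0.  0. -1.]
-> (0.093, -0.073, 0.044) rows [ 0.1964  0.0047 -0.0006] yaw -0.0006
```

View pics/s8.png

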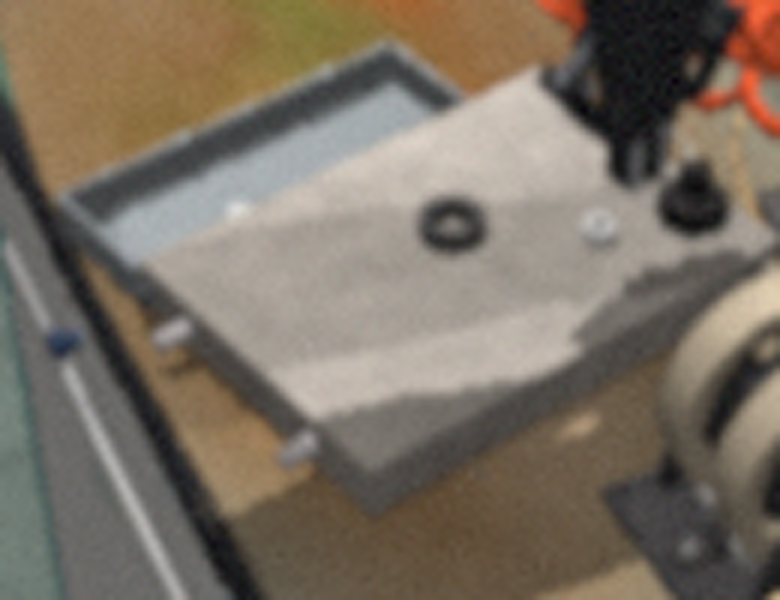

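View pics/t8.png

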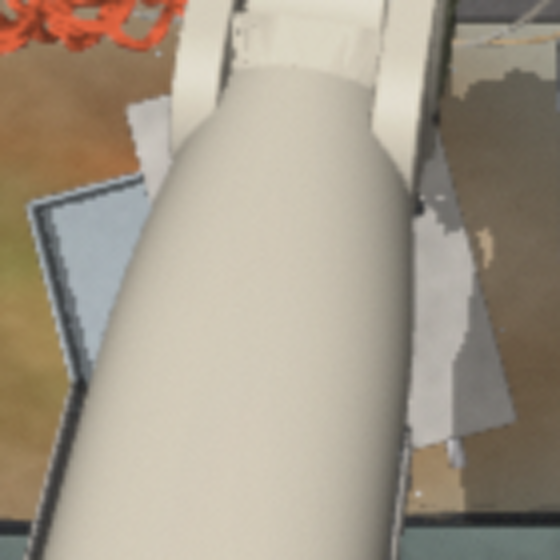

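play_rows(rows=[0.05, 0.002, 0, 0, 0.09, 0.002, 0, 0, 0.12, 0.002, 0, 0, 0.14, 0.002, 0, 0, 0.14, 0.002, 0, 0])

```text
time_s: 12.3
tool_pos: [0.6312, -0.0133, 0.0613]
tool_rot: [[-0.001, 0.971, 0.238], [0.0, 0.238, -0.971], [-1.0, -0.001, -0.0]]
ft_force: [-0.3, 1.1, -0.3]
grip_width: 0.0083
```

```bash
python3 lk.py 9 .093 -.073 .044
```

```text
t 12.3 plate pos [ 0.0921 -0.0724  0.0613] F [-0.3  1.1 -0.3] w 0.0083 down [-0.001  0.    -1.   ]
-> (0.093, -0.073, 0.044) rows [0.0576 0.0031 0.0019] yaw -0.0002
```

View pics/s9.png

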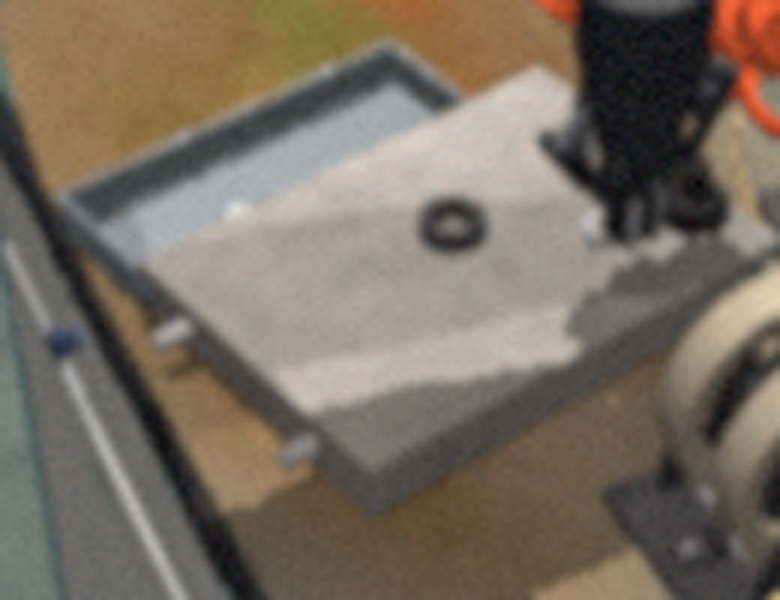

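play_rows(rows=[0.025, 0, 0, 0, 0.045, 0, 0, 0, 0.055, 0, 0, 0, 0.055, 0, 0, 0])

```text
time_s: 12.8
tool_pos: [0.6315, -0.0134, 0.0451]
tool_rot: [[-0.0, 0.971, 0.238], [0.0, 0.238, -0.971], [-1.0, -0.0, -0.0]]
ft_force: [-1.1, 0.3, 1.1]
grip_width: 0.0086
```

```bash
python3 lk.py 10 .0935 .112 .044
```

```text
t 12.8 plate pos [ 0.0923 -0.0726  0.0451] F [-1.1  0.3  1.1] w 0.0086 down [-0.  0. -1.]
-> (0.0935, 0.112, 0.044) rows [ 0.0037  0.0035 -0.6153] yaw -0.0002
```

View pics/s10.png

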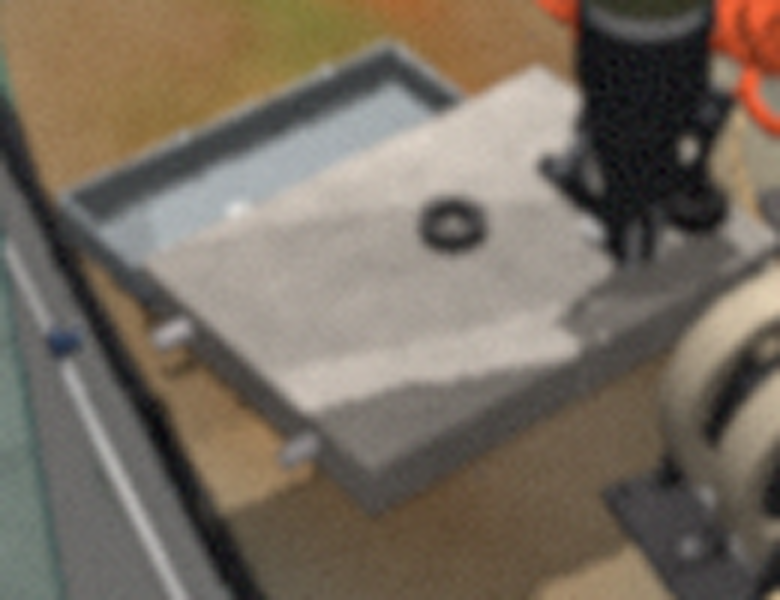

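play_rows(rows=[0.003, 0.002, -0.018, 0, 0.003, 0.003, -0.036, 0, 0.003, 0.003, -0.054, 0, 0.003, 0.003, -0.075, 0, 0.003, 0.003, -0.1, 0, 0.003, 0.003, -0.125, 0, 0.003, 0.003, -0.15, 0, 0.003, 0.003, -0.175, 0, 0.003, 0.003, -0.2, 0, 0.003, 0.003, -0.225, 0])

```text
time_s: 13.9
tool_pos: [0.6167, 0.053, 0.0449]
tool_rot: [[0.001, 0.971, 0.238], [-0.0, 0.238, -0.971], [-1.0, 0.001, 0.0]]
ft_force: [-0.1, -0.4, 0.2]
grip_width: 0.0087
```

```bash
python3 lk.py 11 .0935 .115 .044
```

```text
t 13.9 plate pos [ 0.0938 -0.0046  0.0449] F [-0.1 -0.4  0.2] w 0.0087 down [ 0.001 -0.    -1.   ]
-> (0.0935, 0.115, 0.044) rows [ 0.0029 -0.0012 -0.3988] yaw -0.0002
```

View pics/s11.png

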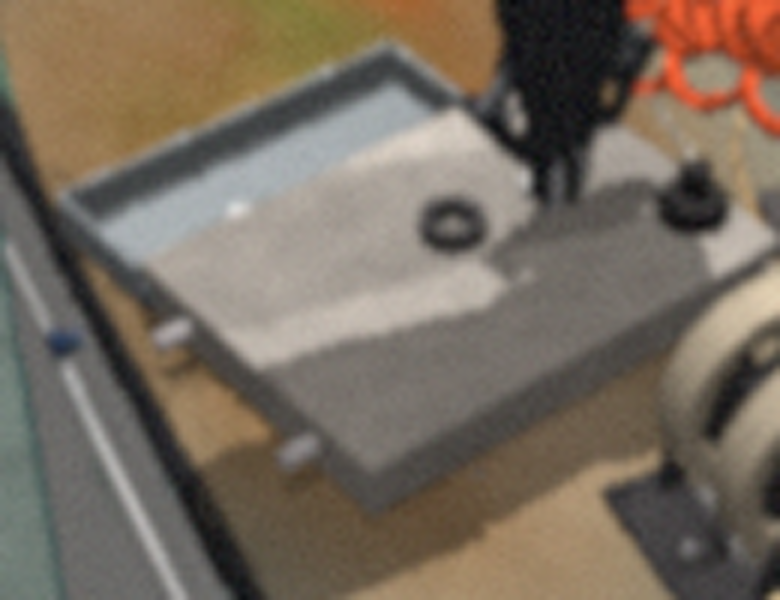

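The nut is just ahead of the fingers at (523,180), and the magnet hasn't moved. Continuing the push.

play_rows(rows=[0.003, 0, -0.026, 0, 0.003, 0, -0.052, 0, 0.003, 0, -0.078, 0, 0.003, 0, -0.104, 0, 0.003, 0, -0.13, 0, 0.003, 0, -0.156, 0, 0.003, 0, -0.182, 0, 0.003, 0, -0.208, 0, 0.003, 0, -0.234, 0, 0.003, 0, -0.26, 0])

```text
time_s: 15.0
tool_pos: [0.5976, 0.1298, 0.044]
tool_rot: [[0.001, 0.971, 0.239], [0.0, 0.239, -0.971], [-1.0, 0.001, -0.0]]
ft_force: [-0.3, 0.2, -0.6]
grip_width: 0.0087
```

play_rows(rows=[0, 0, -0.025, 0, 0, 0, -0.05, 0, 0, 0, -0.075, 0, 0, 0, -0.1, 0, 0, 0, -0.115, 0, 0, 0, -0.13, 0, 0, 0, -0.145, 0, 0, 0, -0.145, 0])

```text
time_s: 15.8
tool_pos: [0.587, 0.1726, 0.044]
tool_rot: [[0.001, 0.971, 0.24], [0.0, 0.24, -0.971], [-1.0, 0.001, -0.0]]
ft_force: [-0.4, -0.4, -0.1]
grip_width: 0.0083
```

```bash
python3 lk.py 12 .0935 .25 .25
```

```text
t 15.8 plate pos [0.0935 0.1186 0.044 ] F [-0.4 -0.4 -0.1] w 0.0083 down [ 0.001  0.    -1.   ]
-> (0.0935, 0.25, 0.25) rows [-0.6867  0.0009 -0.4382] yaw 0.0004
```

View pics/s12.png

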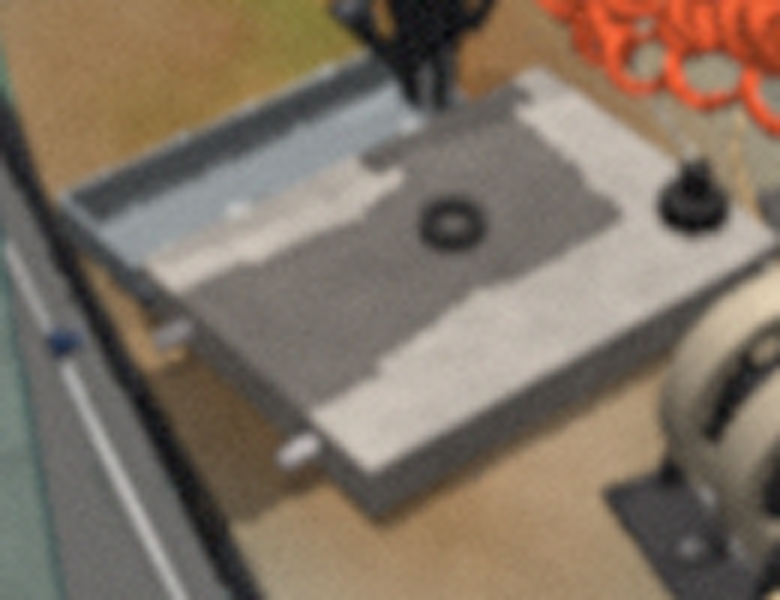

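Raise the arm and swing it out of view to check the tray. I'll keep it away from the cabinets on the left, which stand high at x > 0.75.

play_rows(rows=[-0.16, 0, 0, 0, -0.32, 0, 0, 0, -0.48, 0, 0, 0, -0.6, -0.1, 0, 0, -0.6, -0.25, -0.1, 0, -0.6, -0.4, -0.2, 0, -0.6, -0.55, -0.3, 0, -0.6, -0.7, -0.4, 0, -0.6, -0.8, -0.5, 0, -0.6, -0.85, -0.65, 0])

```text
time_s: 16.9
tool_pos: [0.2931, 0.2953, 0.2242]
tool_rot: [[0.001, 0.972, 0.237], [-0.0, 0.237, -0.972], [-1.0, 0.001, 0.0]]
ft_force: [1.1, 0.9, 0.0]
grip_width: 0.0084
```

play_rows(rows=[0, -0.1, -0.15, 0, 0, -0.1, -0.3, 0, 0, -0.1, -0.4, 0, 0, -0.1, -0.4, 0, 0, -0.1, -0.4, 0])

```text
time_s: 17.4
tool_pos: [0.2352, 0.4049, 0.2239]
tool_rot: [[0.0, 0.971, 0.238], [-0.001, 0.238, -0.971], [-1.0, 0.0, 0.001]]
ft_force: [-0.5, -0.5, 0.1]
grip_width: 0.0085
```

```bash
python3 lk.py 13 .0935 .25 .25
```

```text
t 17.4 plate pos [-0.1927  0.4281  0.2239] F [-0.5 -0.5  0.1] w 0.0085 down [ 0.    -0.001 -1.   ]
-> (0.0935, 0.25, 0.25) rows [-0.0861  0.9544  0.5933] yaw -0.0001
```

View pics/t13.png

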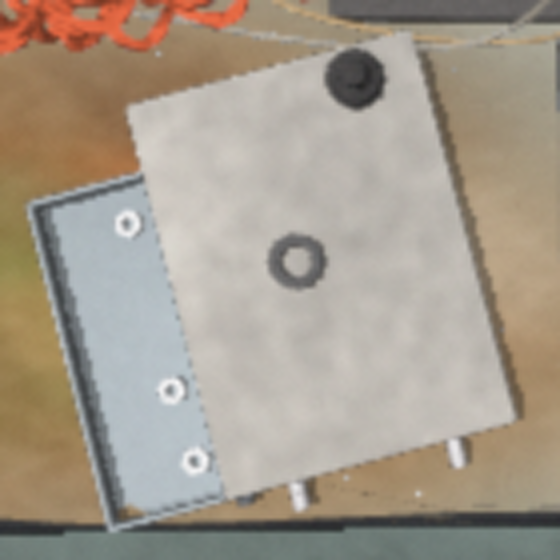

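View pics/s13.png

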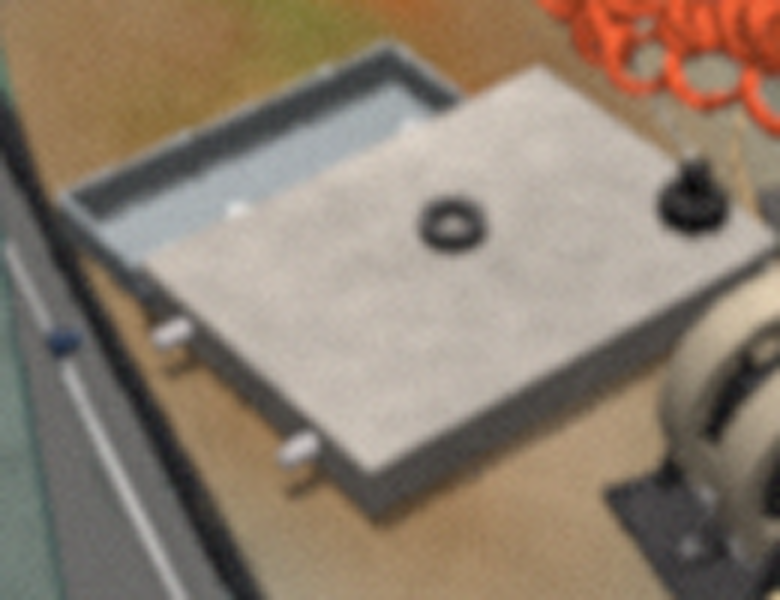

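The top view shows all three nuts in the tray at t13 (127,222), (171,390) and (195,461). Ring (297,262) and magnet (355,78) are where they started. I'll compare the other items with the first picture, then hand in.

Run:
```python
from h import *
im,d=r.get_image("top"); a=cv2.cvtColor(im,cv2.COLOR_RGB2BGR); b=cv2.imread("pics/top0.png")
df=cv2.GaussianBlur(cv2.absdiff(a,b),(3,3),0).max(2); df[:, :100]=0
k,l,st,ce=cv2.connectedComponentsWithStats((df[110:262]>35).astype(np.uint8))
for i in range(1,k):
    if st[i][4]>4: print(np.round(ce[i][::-1]+[110,0],1),st[i][4])
print(r.finish_job())
```

```text
[168.8 236.4] 20
[185.5 181.7] 23
[215.1 233.3] 14
[227.2 193.6] 11
[229.3 258.2] 10
[246.3 197.2] 6
the job is handed in; nothing more can be done
None
```

All three hex nuts are in the catch tray. I swept them off one at a time with slightly opened fingertips 4–5 mm above the plate, pushing only and lifting nothing. The job was handed in at about 17.5 s of the 54 s allowed.

**Last checks:**
- **Nuts:** the top view shows all three lying in the tray.
- **Other things:** comparing the worktop with the first picture, the only changes were the nuts' three old places and three new ones. The black ring, pot magnet, big ring, plug gauge and roll show no change.
- **Forces:** no reading taken at the end of a move went above about 2 N.

**Checks that missed:** the trained network did not find the nuts in either camera, so I located them by brightness in the top picture. My brightness search in the scene view also found none, so I checked the nuts against that view by eye. Their heights came from the stated plate height, and the depth picture read the plate at 38–40 mm.

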